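Try out the menorah's push lights in order

TASK

Try out the push lights on the folding menorah: lightly press down the cap of the white light in the raised middle cup first, then the blue, then the yellow, then the green, each until it is down and stays down. Do not push the red cap, do not press hard, and do not pick up or lift anything; the lights stay seated in their cups, and the jar, dreidel, lighter, coaster and chest are left alone.

Things in the scene. Friction and masses are not known exactly. Their poses are not given: they have to be found in the camera images.
- menorah: Folding steel menorah, fixed to the sill. Origin: underside centre of its base (90 x 220 mm), y along the row of cups, z up. Nine steel cups, 34 mm wide, 14 mm high: eight at y +-44, +-88, +-132, +-176 mm, floors at z 110; one raised at y 0, floor z 145, with the white light. Blue, yellow, green and red stand in any of the eight; the other four hold dark steel plugs, 16 mm high, no lights.
- white_light: Push light with a white cap, loose in its cup of the menorah (the raised middle one). Grey round housing 26 mm across and 34 mm high; the round white cap, 22 mm across, stands 18 mm proud of it. Origin: centre of the housing's underside, z up; the cap's top is 52 mm above the origin while up, 40 mm when fully down (still 6 mm proud of the housing).
- white_cap (a joint): How far the white cap is down, m: 0 up, 0.012 fully down. It yields 1 mm, then slides down under 3 N and stays where it is left; at its end it rests on a rubber bed (3.5 N per mm) that yields 5 mm more under the finger and rises again. Counts as down from 0.008 on: a fingertip about 12 mm below the raised cap's top is a good light press. Over 30 N is too hard.
- blue_light: Push light with a blue cap, loose in its cup of the menorah. Grey round housing 26 mm across and 34 mm high; the round blue cap, 22 mm across, stands 18 mm proud of it. Origin: centre of the housing's underside, z up; the cap's top is 52 mm above the origin while up, 40 mm when fully down (still 6 mm proud of the housing).
- blue_cap (a joint): How far the blue cap is down, m: 0 up, 0.012 fully down. It yields 1 mm, then slides down under 3 N and stays where it is left; at its end it rests on a rubber bed (3.5 N per mm) that yields 5 mm more under the finger and rises again. Counts as down from 0.008 on: a fingertip about 12 mm below the raised cap's top is a good light press. Over 30 N is too hard.
- yellow_light: Push light with a yellow cap, loose in its cup of the menorah. Grey round housing 26 mm across and 34 mm high; the round yellow cap, 22 mm across, stands 18 mm proud of it. Origin: centre of the housing's underside, z up; the cap's top is 52 mm above the origin while up, 40 mm when fully down (still 6 mm proud of the housing).
- yellow_cap (a joint): How far the yellow cap is down, m: 0 up, 0.012 fully down. It yields 1 mm, then slides down under 3 N and stays where it is left; at its end it rests on a rubber bed (3.5 N per mm) that yields 5 mm more under the finger and rises again. Counts as down from 0.008 on: a fingertip about 12 mm below the raised cap's top is a good light press. Over 30 N is too hard.
- green_light: Push light with a green cap, loose in its cup of the menorah. Grey round housing 26 mm across and 34 mm high; the round green cap, 22 mm across, stands 18 mm proud of it. Origin: centre of the housing's underside, z up; the cap's top is 52 mm above the origin while up, 40 mm when fully down (still 6 mm proud of the housing).
- green_cap (a joint): How far the green cap is down, m: 0 up, 0.012 fully down. It yields 1 mm, then slides down under 3 N and stays where it is left; at its end it rests on a rubber bed (3.5 N per mm) that yields 5 mm more under the finger and rises again. Counts as down from 0.008 on: a fingertip about 12 mm below the raised cap's top is a good light press. Over 30 N is too hard.
- red_light: Push light with a red cap, loose in its cup of the menorah. Grey round housing 26 mm across and 34 mm high; the round red cap, 22 mm across, stands 18 mm proud of it. Origin: centre of the housing's underside, z up; the cap's top is 52 mm above the origin while up, 40 mm when fully down (still 6 mm proud of the housing).
- red_cap (a joint): How far the red cap is down, m: 0 up, 0.012 fully down. It yields 1 mm, then slides down under 3 N and stays where it is left; at its end it rests on a rubber bed (3.5 N per mm) that yields 5 mm more under the finger and rises again. Counts as down from 0.008 on: a fingertip about 12 mm below the raised cap's top is a good light press. Over 30 N is too hard.
- jar: Bystander: closed glass jar with a steel lid, 60 mm across, 85 mm high, upright, loose. Origin: centre of its underside.
- dreidel: Bystander: wooden dreidel lying on a side, 26 mm square body, about 58 mm long with stem and point, loose. Origin: underside, below the body's centre.
- lighter: Bystander: grey plastic lighter lying flat, 78 x 24 x 12 mm, loose. Origin: centre of its underside, long side along its x.
- coaster: Bystander: round silicone coaster, 84 mm across, 6 mm thick, loose. Origin: centre of its underside.
- chest: Small pine chest at the right end of the sill, 190 x 210 x 130 mm, shut, fixed. Origin: centre of its underside.

How it is judged:
By the outcome, as a careful person would: the job done as asked, in the order asked, and still so for the second after the job is handed in, with the robot touching nothing.
It also fails if it takes over 45 s, if anything falls off the work surface, if the arm or the gripper's body presses on something with over 40 N, if the wrist force passes 120 N, or if a joint passes its speed limit or range.

ROBOT

A 7-joint arm with a two-finger parallel gripper is mounted at the origin on the work surface. World frame = base frame: x ahead of the robot, y to its left, z up, the work surface at z = 0. Lengths are in m, angles in rad, forces in N, time in s.
With the tool pointing down it reaches from about 0.425 to 0.875 m from the base axis. Payload 4.7 kg.
Tool frame: the origin (TCP) lies midway between the tips of the shut fingers; the grasp point (between the pads) lies 19 mm behind it; x points along the fingers, y is the direction in which the jaws open and shut, and the axes are right-handed (so a half turn about x gives the same grasp; the last joint's range is limited). The gripper opens to 87 mm and grips with 3 to 60 N. Pads are 19 mm wide; open, the fingers measure 117 mm over their backs; the gripper's body (75 mm by 190 mm) begins 51 mm behind the grasp point.
Start: joints at [-1.261, 0.321, -0.07, 1.45, 0.023, 1.371, -0.057], TCP at [0.19, 0.622, 0.223] pointing down, gripper open.
Joint ranges: [-2.86, 2.86], [-0.3, 2.09], [-1.38, 1.24], [0.06, 2.45], [-1.56, 4.7], [0.09, 2.05], [-2.69, 2.69]. Speed limits (rad/s): [2.57, 2.57, 3.14, 3.14, 3.14, 3.14, 3.14].

INTERFACE

Orientations are given as a rotation vector (axis times angle).
In Python, from bench import ctrl gives the robot as it stands. The module is installed in compiled form; this text tells all that it offers.
- The arm moves only by the shell command python3 -m jog 'ROWS' [FORCE]. ROWS is JSON, a list of rows, each an object with "rot": the turn, a rotation vector about the tool's x, y, z in units of 5 degrees (1.0 is 5 degrees), a list of three; "travel": the shift along the tool's x, y, z in units of 0.3 m (1.0 is 0.3 m), a list of three; "jaw": the closure, from -1 (fully open) to 1 (shut), so that 0 is half open. In form: [{"rot": [ax, ay, az], "travel": [tx, ty, tz], "jaw": jaw}, ...]. A call has 1 to 8 rows; each row shifts and turns the commanded pose from where the row before left it, along the tool's axes as they then stand; what a row does not reach is not made up. A row lasts 1/10 s, in which the tool goes at most 50 mm and 8.59 degrees, less where a joint would pass 70% of its speed; a pose out of reach is approached as far as the arm can. A call with a number of a shift or a turn outside -1 to 1 is refused whole. A call with a gripper value outside its range is refused whole. The fingers move at their own pace and stop on an object; FORCE is the grip in N (left out, the last holds). Time passes only in rows, so rows that do not move let the fingers close. It gives the time, the measured TCP pose, the force and the opening at its end, in the units of the state.
- ctrl.get_state(): the state, without advancing time (a new reading comes with each control period).
- ctrl.get_image(name): name is "scene" or "top"; returns the picture (480x640x3 uint8, red, green, blue); there is no depth.
- ctrl.camera_model(name): a dict with "mtx" (3x3 intrinsics, pixels), "k1" (the pictures are not rectified: a ray, as slopes to the right and down, at radius r is drawn at 1 + k1 r^2 times it, then the intrinsics apply), "extrinsics" (4x4, takes a point from world to camera coordinates). Camera axes: x right, y up, looking along -z (the intrinsics and any distortion apply to the point x, -y, -z); pixel columns grow to the right and rows downward; lengths in m; the calibration is good to about 2 mm. A picture is of the moment at which its call begins. camera_model takes no time and is no camera call.
- ctrl.close_job(): hands the job in, once; it reports no verdict.
The state is a dict: "time": time; "joint_positions": joint angles; "qd": joint speeds; "joint_torque": joint torques, N m; "position": TCP position; "tool_rot": TCP orientation; "ft_force": force on the tool from outside, world axes, zero at the start; "torque": the same for the moment, N m; "grip_width": opening from 0.0 (shut) to 1.0 (fully open).
Only numpy, scipy, OpenCV 4.12 (cv2) and the standard library are available. Lean on these libraries where they do the work, as an engineer would, in place of code of your own. Each camera call takes 0.05 s, during which the arm holds its last target.

## Working session

There is one attempt and no reset: what is moved stays moved. The work goes in short steps, Python scripts to look and compute and a shell command to move; the robot and the scene stay as the last step left them, time stands still between calls to the robot, and variables do not carry over. Pictures are saved under pics/ and viewed, and the job is handed in when it is done.

```bash
mkdir -p pics; python3 - <<'E'
from bench import ctrl
import cv2,numpy as np
np.set_printoptions(precision=4,suppress=True)
s=ctrl.get_state(); print(s)
for n in("scene","top"):
    m=ctrl.camera_model(n);print(n,m)
    im=ctrl.get_image(n); cv2.imwrite(f"pics/{n}0.png",im[:,:,::-1])
E
```

```text
{'time': 0.0, 'joint_positions': array([-1.2609,  0.3219, -0.0701,  1.4517,  0.0226,  1.3708, -0.0569]), 'qd': array([ 0.0012, -0.0003, -0.0016, -0.0005, -0.0002, -0.0026,  0.0013]), 'joint_torque': array([ -0.0001, -49.1297,  -0.4038, -31.2533,  -0.0639,   0.044 ,
         0.0002]), 'position': array([0.1894, 0.6212, 0.2214]), 'tool_rot': array([ 0.2306,  1.5585, -0.2337]), 'ft_force': array([ 0.8593, -0.5519,  0.2081]), 'torque': array([ 0.0122, -0.0048, -0.0042]), 'grip_width': 0.9980122382977115}
scene {'mtx': array([[558.7669,   0.    , 315.16  ],
       [  0.    , 558.7669, 242.7149],
       [  0.    ,   0.    ,   1.    ]]), 'k1': -0.15852890249500648, 'extrinsics': array([[ 0.1571,  0.9875, -0.011 ,  0.0522],
       [-0.7349,  0.1243,  0.6667,  0.3762],
       [ 0.6598, -0.0967,  0.7452, -1.5758],
       [ 0.    ,  0.    ,  0.    ,  1.    ]])}
top {'mtx': array([[435.9523,   0.    , 321.8435],
       [  0.    , 435.9523, 242.9656],
       [  0.    ,   0.    ,   1.    ]]), 'k1': -0.03435402943142226, 'extrinsics': array([[ 0.0129, -0.9999,  0.002 , -0.1408],
       [ 0.9916,  0.013 ,  0.1287, -0.5893],
       [-0.1287,  0.0003,  0.9917, -0.98  ],
       [ 0.    ,  0.    ,  0.    ,  1.    ]])}
```

View pics/scene0.png

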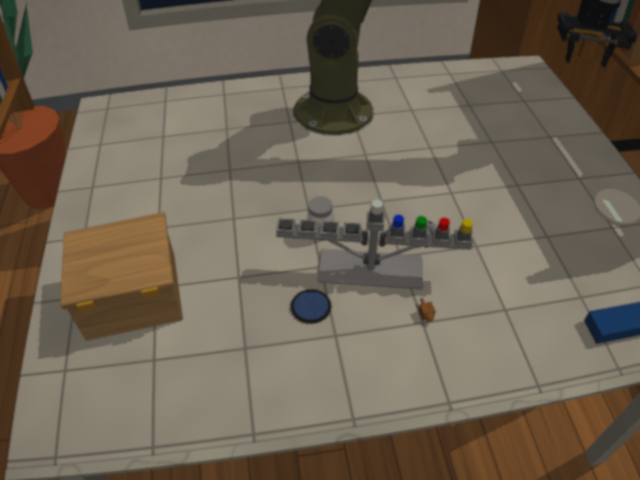

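View pics/top0.png

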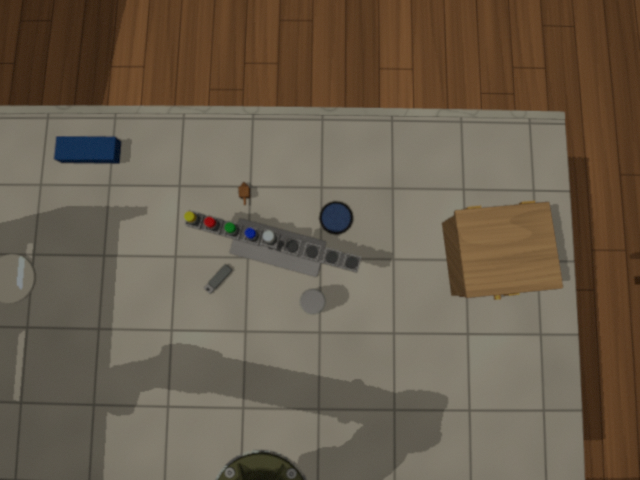

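The scene view has white at about (377,207), blue (398,221), green (421,223), red (444,225) and yellow (467,227). In the top view they run the other way, yellow (191,217) to white (269,237). Next I measure them by colour mask in both views.

```bash
cat > h.py <<'E'
import cv2,numpy as np
from bench import ctrl
np.set_printoptions(precision=4,suppress=True)
def dist(m): return np.array([m['k1'],0,0,0,0.])
def ray(n,uv):
    m=ctrl.camera_model(n); E=m['extrinsics']
    p=cv2.undistortPoints(np.array([[uv]],float),m['mtx'],dist(m))[0,0]
    R=E[:3,:3];c=-R.T@E[:3,3]; d=R.T@np.array([p[0],-p[1],-1.]); return c,d/np.linalg.norm(d)
def tri(a,b):
    (c1,d1),(c2,d2)=ray('scene',a),ray('top',b)
    A=np.stack([d1,-d2],1); t=np.linalg.lstsq(A,c2-c1,rcond=None)[0]
    p,q=c1+t[0]*d1,c2+t[1]*d2; return (p+q)/2,np.linalg.norm(p-q)
def plane(n,uv,z):
    c,d=ray(n,uv); return c+d*(z-c[2])/d[2]
def proj(n,P):
    m=ctrl.camera_model(n);E=m['extrinsics'];p=E[:3,:3]@P+E[:3,3]
    q=np.array([[p[0],-p[1],-p[2]]]); return cv2.projectPoints(q,np.zeros(3),np.zeros(3),m['mtx'],dist(m))[0][0,0]
E
python3 - <<'E'
from h import *
box={'scene':(270,190,490,250),'top':(175,200,290,255)}
C={}
for n in box:
    im=cv2.imread(f"pics/{n}0.png"); x0,y0,x1,y1=box[n]
    h=cv2.cvtColor(im,cv2.COLOR_BGR2HSV)
    hh,s,v=[h[:,:,i].astype(int) for i in range(3)]
    b={'blue':(hh>105)&(hh<135)&(s>120),'yellow':(hh>18)&(hh<35)&(s>120),'green':(hh>45)&(hh<80)&(s>120),'red':((hh<8)|(hh>172))&(s>140)}
    for k,mk in b.items():
        M=np.zeros_like(mk,np.uint8);M[y0:y1,x0:x1]=mk[y0:y1,x0:x1]
        N,l,st,ce=cv2.connectedComponentsWithStats(M); i=1+np.argmax(st[1:,4]); C[n,k]=ce[i]; print(n,k,ce[i],st[i])
    s_=5 if n=='top' else 5
    x0,y0,x1,y1=(340,190,490,260) if n=='scene' else (175,200,290,265)
    cv2.imwrite(f"pics/{n}crop.png",cv2.resize(im[y0:y1,x0:x1],None,fx=5,fy=5,interpolation=cv2.INTER_CUBIC))
for k in('blue','green','red','yellow'): print(k,*tri(C['scene',k],C['top',k]), plane('top',C['top',k],.158),plane('scene',C['scene',k],.155))
E
```

```text
scene blue [397.8929 221.1339] [393 215  11  13 112]
scene yellow [466.3261 225.4275] [461 219  12  14 138]
scene green [420.8818 222.3818] [416 216  11  14 110]
scene red [443.6435 223.8609] [439 218  11  13 115]
top blue [249.9278 232.8557] [245 228  11  11  97]
top yellow [189.7619 216.4381] [184 211  13  11 105]
top green [229.7816 227.4483] [225 223  11  10  87]
top red [209.4356 221.802 ] [204 217  12  11 101]
blue [0.5955 0.0161 0.1516] 0.0014528469337557694 [0.5947 0.0158 0.158 ] [0.5987 0.0142 0.155 ]
green [0.6064 0.0588 0.1519] 0.000944415352560244 [0.6055 0.0579 0.158 ] [0.6092 0.057  0.155 ]
red [0.6177 0.1015 0.1522] 0.0015715234233000933 [0.6168 0.1008 0.158 ] [0.6202 0.0994 0.155 ]
yellow [0.6287 0.1438 0.1519] 0.0010130119906464235 [0.6276 0.1424 0.158 ] [0.6315 0.1416 0.155 ]
```

View pics/scenecrop.png

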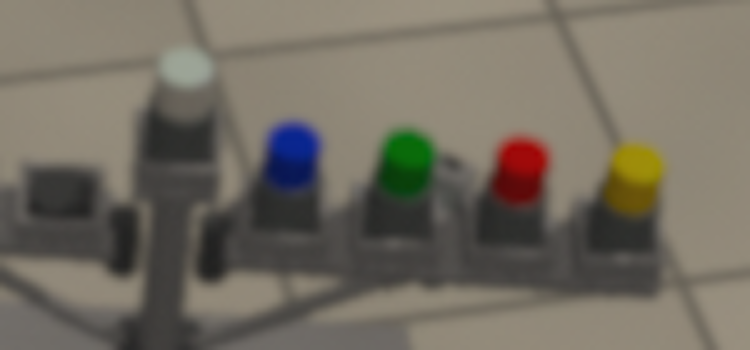

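View pics/topcrop.png

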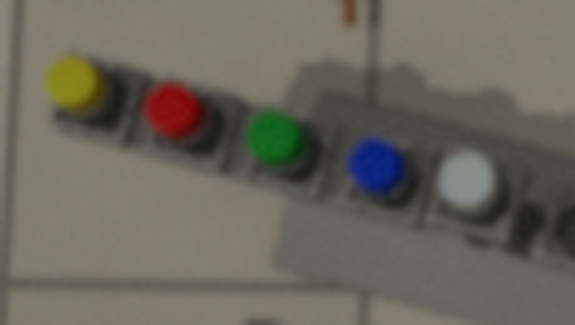

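The crops show each bright top disc clearly: in the scene view blue is near (293,142)/5 and white near (187,67)/5. I fit ellipses to the top faces and triangulate.

```bash
python3 - <<'E'
from h import *
S={'scene':dict(white=(187,67),blue=(293,142),green=(408,151),red=(523,158),yellow=(638,164)),
'top':dict(white=(466,179),blue=(376,165),green=(275,138),red=(174,110),yellow=(74,83))}
O={'scene':(340,190),'top':(175,200)}
P={}
for n in S:
    im=cv2.imread(f"pics/{n}crop.png"); vis=im.copy()
    for k,c in S[n].items():
        ref=np.median(im[c[1]-4:c[1]+5,c[0]-4:c[0]+5].reshape(-1,3),0)
        if k=='white':
            d=im.min(2).astype(float); mk=d>ref.min()*(0.84 if n=='scene' else .8)
        else:
            ch={'blue':[0],'green':[1],'red':[2],'yellow':[1,2]}[k]; oc=[i for i in range(3) if i not in ch]
            d=im[:,:,ch].astype(float).mean(2)-im[:,:,oc].astype(float).mean(2)
            r=d[c[1]-4:c[1]+5,c[0]-4:c[0]+5].mean(); mk=d>r*(0.78 if n=='scene' else .62)
        mk=mk.astype(np.uint8); N,l,st,ce=cv2.connectedComponentsWithStats(mk); i=l[c[1],c[0]]
        cn=max(cv2.findContours((l==i).astype(np.uint8),0,1)[0],key=len); e=cv2.fitEllipse(cv2.convexHull(cn))
        cv2.ellipse(vis,e,(255,255,255) if k!='white' else (0,0,255),1)
        P[n,k]=np.array([(e[0][0]+.5)/5-.5+O[n][0],(e[0][1]+.5)/5-.5+O[n][1]]); print(n,k,P[n,k],np.array(e[1])/5)
    cv2.imwrite(f"pics/{n}ell.png",vis)
Q={}
for k in S['top']:
    z=.197 if k=='white' else .162
    Q[k],g=tri(P['scene',k],P['top',k]); print(k,Q[k],g,plane('top',P['top',k],z),plane('scene',P['scene',k],z))
ks=['white','blue','green','red','yellow']; A=np.array([plane('top',P['top',k],.197 if k=='white' else .162) for k in ks]);B=np.array([plane('scene',P['scene',k],.197 if k=='white' else .162) for k in ks])
for X in(A,B,(A+B)/2):
    t=np.array([0,44,88,132,176])/1000; f=np.polyfit(t,X[:,:2],1); print(f, np.degrees(np.arctan2(-f[0,0],f[0,1])),np.linalg.norm(f[0])); print(X[:,:2]-(t[:,None]*f[0]+f[1]))
    print(t[:,None]*f[0]+f[1])
E
python3 -c "
import cv2,numpy as np
a=cv2.imread('pics/sceneell.png');b=cv2.imread('pics/topell.png');b=np.pad(b[:250],((0,0),(0,175),(0,0)))
cv2.imwrite('pics/ell.png',np.vstack([a,b]))"
```

```text
scene white [376.7051 202.7448] [ 7.7225 10.6663]
scene blue [398.3587 218.4537] [6.4774 8.1934]
scene green [421.3755 219.9349] [6.4257 8.7626]
scene red [444.246  221.2294] [6.5312 8.6017]
scene yellow [467.1219 222.5866] [7.0966 9.5384]
top white [267.6828 235.3958] [10.2665 10.7001]
top blue [249.634  232.5763] [ 9.3981 10.0201]
top green [229.2541 227.0753] [9.4011 9.9263]
top red [209.0095 221.4847] [ 9.4321 10.3472]
top yellow [189.0507 216.0586] [ 9.5348 10.3853]
white [ 0.5841 -0.0265  0.1966] 0.001148904698910144 [ 0.5842 -0.026   0.197 ] [ 0.5845 -0.0272  0.197 ]
blue [0.5951 0.016  0.1585] 0.0006100764442568796 [0.5947 0.0157 0.162 ] [0.5984 0.0145 0.162 ]
green [0.6061 0.0587 0.1584] 0.0004990227667662139 [0.6056 0.0582 0.162 ] [0.6095 0.057  0.162 ]
red [0.6172 0.1012 0.1589] 0.0005181488571634669 [0.6168 0.1006 0.162 ] [0.62   0.0995 0.162 ]
yellow [0.6282 0.1436 0.1592] 8.968137018738636e-06 [0.6277 0.1427 0.162 ] [0.6307 0.1421 0.162 ]
[[ 0.2478  0.9598]
 [ 0.584  -0.0262]] -14.475705143689192 0.9913123923122701
[[ 0.0002  0.0002]
 [-0.0002 -0.0003]
 [-0.0002 -0.0001]
 [ 0.0001  0.0002]
 [ 0.0001 -0.    ]]
[[ 0.584  -0.0262]
 [ 0.5949  0.016 ]
 [ 0.6058  0.0583]
 [ 0.6167  0.1005]
 [ 0.6276  0.1427]]
[[ 0.2593  0.9631]
 [ 0.5858 -0.0276]] -15.068282697054487 0.9973513786315501
[[-0.0013  0.0003]
 [ 0.0012 -0.0003]
 [ 0.0009 -0.0002]
 [-0.     -0.0001]
 [-0.0007  0.0002]]
[[ 0.5858 -0.0276]
 [ 0.5972  0.0148]
 [ 0.6086  0.0572]
 [ 0.62    0.0995]
 [ 0.6314  0.1419]]
[[ 0.2535  0.9615]
 [ 0.5849 -0.0269]] -14.772893670165963 0.9943185906802873
[[-0.0005  0.0003]
 [ 0.0005 -0.0003]
 [ 0.0003 -0.0001]
 [ 0.      0.    ]
 [-0.0003  0.0001]]
[[ 0.5849 -0.0269]
 [ 0.596   0.0154]
 [ 0.6072  0.0577]
 [ 0.6183  0.1   ]
 [ 0.6295  0.1423]]
```

View pics/ell.png

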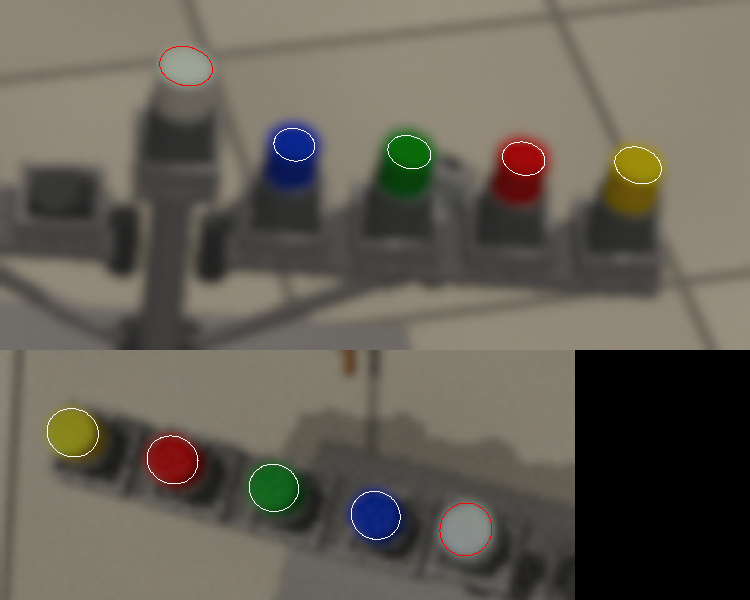

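```bash
python3 - <<'E'
from h import *
from scipy.spatial.transform import Rotation as R
s=ctrl.get_state(); T=R.from_rotvec(s['tool_rot']).as_matrix(); print(T, s['position'])
r=np.array([.25,.966,0]);r/=np.linalg.norm(r)
for sg in(1,-1):
    y=sg*np.array([r[1],-r[0],0]); x=np.array([0,0,-1.]); D=np.stack([x,y,np.cross(x,y)],1)
    print(sg,np.degrees((R.from_matrix(T).inv()*R.from_matrix(D)).as_rotvec())/5); print(D)
E
```

```text
[[-0.0004  0.2915  0.9566]
 [-0.0016  0.9566 -0.2915]
 [-1.     -0.0017  0.0001]] [0.1894 0.6213 0.2216]
1 [17.5126  0.0155  0.0147]
[[ 0.      0.9681 -0.2505]
 [ 0.     -0.2505 -0.9681]
 [-1.      0.     -0.    ]]
-1 [-18.4873  -0.0149   0.0157]
[[ 0.     -0.9681  0.2505]
 [ 0.      0.2505  0.9681]
 [-1.     -0.      0.    ]]
```

```bash
python3 -m jog '[{"rot":[1,0,0],"travel":[-0.02,0,0],"jaw":1},{"rot":[1,0,0],"travel":[-0.02,0,0],"jaw":1},{"rot":[1,0,0],"travel":[-0.02,0,0],"jaw":1},{"rot":[1,0,0],"travel":[-0.02,0,0],"jaw":1},{"rot":[1,0,0],"travel":[-0.02,0,0],"jaw":1},{"rot":[1,0,0],"travel":[-0.02,0,0],"jaw":1},{"rot":[1,0,0],"travel":[-0.02,0,0],"jaw":1},{"rot":[1,0,0],"travel":[-0.02,0,0],"jaw":1}]' 10
python3 -m jog '[{"rot":[1,0,0],"travel":[0,0,0],"jaw":1},{"rot":[1,0,0],"travel":[0,0,0],"jaw":1},{"rot":[1,0,0],"travel":[0,0,0],"jaw":1},{"rot":[1,0,0],"travel":[0,0,0],"jaw":1},{"rot":[1,0,0],"travel":[0,0,0],"jaw":1},{"rot":[1,0,0],"travel":[0,0,0],"jaw":1},{"rot":[1,0,0],"travel":[0,0,0],"jaw":1},{"rot":[1,0,0],"travel":[0,0,0],"jaw":1}]'
python3 -m jog '[{"rot":[1,0,0],"travel":[0,0,0],"jaw":1},{"rot":[0.5,0,0],"travel":[0,0,0],"jaw":1},{"rot":[0,0,0],"travel":[0,0,0],"jaw":1}]'
cat > go.py <<'E'
import sys
from h import *
from scipy.spatial.transform import Rotation as R
tgt={'white':(.5845,-.0265),'blue':(.5951,.0157),'green':(.606,.0582),'yellow':(.628,.1428)}
s=ctrl.get_state();T=R.from_rotvec(s['tool_rot']).as_matrix();p=s['position']
g=np.array([*tgt[sys.argv[1]],float(sys.argv[2])])
print(s['time'],p,'grip',s['grip_width'],'F',s['ft_force'],'units',T.T@(g-p)/.3); print(T)
E
python3 go.py white .25
```

```text
time: 0.9
position: [0.1894, 0.6215, 0.2701]
tool_rot: [0.776, 1.427, -0.778]
ft_force: [-0.6, -0.4, 0.3]
grip_width: 0.353
time: 1.7
position: [0.1894, 0.6215, 0.2699]
tool_rot: [1.3, 1.147, -1.301]
ft_force: [-0.1, 0.4, -0.5]
grip_width: 0.007
time: 2.0
position: [0.1894, 0.6215, 0.27]
tool_rot: [1.392, 1.078, -1.393]
ft_force: [-0.1, -0.6, -0.1]
grip_width: 0.005
2.0 [0.1894 0.6215 0.27  ] grip 0.004520450808888034 F [-0.0974 -0.5883 -0.1375] units [0.0686 1.8144 1.763 ]
[[-0.0002  0.9684 -0.2496]
 [-0.001  -0.2496 -0.9684]
 [-1.      0.0001  0.001 ]]
```

```bash
python3 -m jog '[{"rot":[0,0,0],"travel":[0,0.06,0.06],"jaw":1},{"rot":[0,0,0],"travel":[0,0.1,0.1],"jaw":1},{"rot":[0,0,0],"travel":[0,0.1,0.1],"jaw":1},{"rot":[0,0,0],"travel":[0,0.1,0.1],"jaw":1},{"rot":[0,0,0],"travel":[0,0.1,0.1],"jaw":1},{"rot":[0,0,0],"travel":[0,0.1,0.1],"jaw":1},{"rot":[0,0,0],"travel":[0,0.1,0.1],"jaw":1},{"rot":[0,0,0],"travel":[0,0.1,0.1],"jaw":1}]'
python3 -m jog '[{"rot":[0,0,0],"travel":[0,0.1,0.1],"jaw":1},{"rot":[0,0,0],"travel":[0,0.1,0.1],"jaw":1},{"rot":[0,0,0],"travel":[0,0.1,0.1],"jaw":1},{"rot":[0,0,0],"travel":[0,0.1,0.1],"jaw":1},{"rot":[0,0,0],"travel":[0,0.1,0.1],"jaw":1},{"rot":[0,0,0],"travel":[0,0.1,0.1],"jaw":1},{"rot":[0,0,0],"travel":[0,0.1,0.1],"jaw":1},{"rot":[0,0,0],"travel":[0,0.1,0.1],"jaw":1}]'
python3 go.py white .25
```

```text
time: 2.8
position: [0.354, 0.3424, 0.2705]
tool_rot: [1.392, 1.08, -1.391]
ft_force: [0.4, -0.2, 1.2]
grip_width: 0.007
time: 3.6
position: [0.5264, 0.0503, 0.2707]
tool_rot: [1.392, 1.08, -1.391]
ft_force: [0.8, 0.6, 0.5]
grip_width: 0.009
3.6 [0.5264 0.0503 0.2707] grip 0.008942726525134996 F [0.7834 0.6107 0.5456] units [0.0688 0.251  0.2   ]
[[ 0.0004  0.9688 -0.248 ]
 [ 0.0007 -0.248  -0.9688]
 [-1.      0.0002 -0.0007]]
```

```bash
python3 -m jog '[{"rot":[0,0,0],"travel":[0,0.1,0.08],"jaw":1},{"rot":[0,0,0],"travel":[0,0.1,0.08],"jaw":1},{"rot":[0,0,0],"travel":[0,0.051,0.04],"jaw":1},{"rot":[0,0,0],"travel":[0.06,0,0],"jaw":1},{"rot":[0,0,0],"travel":[0.06,0,0],"jaw":1},{"rot":[0,0,0],"travel":[0.06,0,0],"jaw":1},{"rot":[0,0,0],"travel":[0,0,0],"jaw":1},{"rot":[0,0,0],"travel":[0,0,0],"jaw":1}]'
python3 go.py white .197
python3 - <<'E'
from h import *
o=[]
for n,(x0,y0,x1,y1) in {'scene':(300,130,500,260),'top':(170,170,370,300)}.items():
    o.append(cv2.resize(ctrl.get_image(n)[y0:y1,x0:x1,::-1],None,fx=3,fy=2.9 if 0 else 3)[:300 if 0 else 390])
o=[cv2.resize(i,(400,260)) for i in o]
cv2.imwrite('pics/w1.png',np.hstack(o))
E
```

```text
time: 4.4
position: [0.5838, -0.025, 0.2167]
tool_rot: [1.392, 1.08, -1.392]
ft_force: [-1.0, -0.5, 0.9]
grip_width: 0.006
4.4 [ 0.5838 -0.025   0.2167] grip 0.005925318289177117 F [-0.997  -0.5221  0.8747] units [0.0657 0.0035 0.0042]
[[-0.0004  0.9686 -0.2488]
 [-0.0001 -0.2488 -0.9686]
 [-1.     -0.0004  0.0002]]
```

View pics/w1.png

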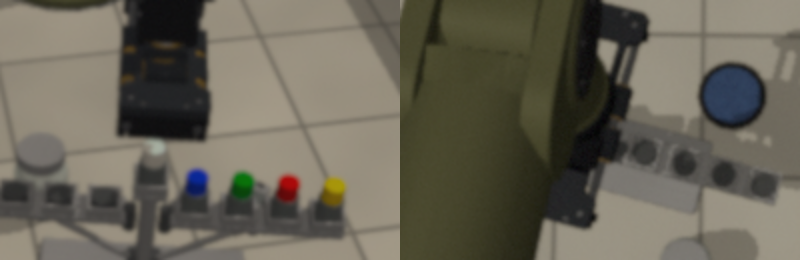

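```bash
python3 - <<'E'
from h import *
im=ctrl.get_image('scene')[:,:,::-1].copy()
p=ctrl.get_state()['position'];u=proj('scene',p);print(u,proj('scene',np.array([.5845,-.0265,.197])))
c=im[130:230,320:440]; c=cv2.resize(c,None,fx=6,fy=6,interpolation=2)
cv2.circle(c,(int((u[0]-320+.5)*6),int((u[1]-130+.5)*6)),4,(0,0,255),1)
cv2.imwrite('pics/w2.png',c)
E
```

```text
[378.6275 194.5347] [377.0853 202.7058]
```

View pics/w2.png

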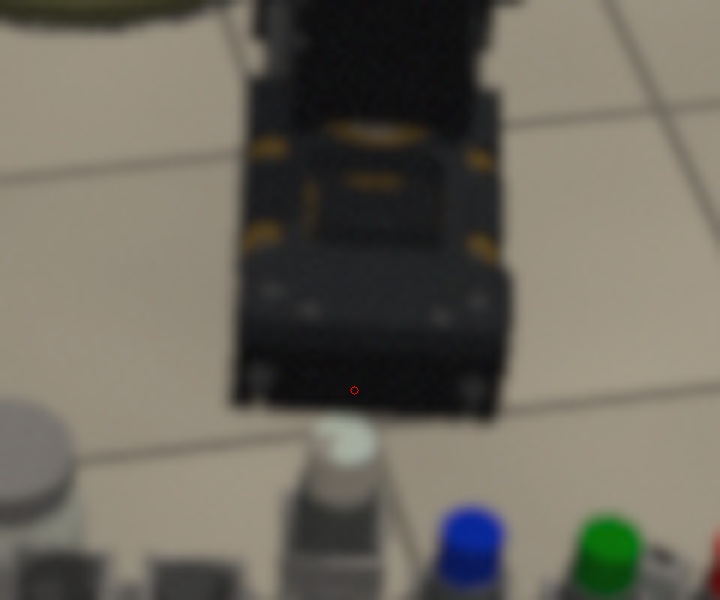

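```bash
python3 - <<'E'
from h import *
print(proj('scene',np.array([.678,-.05,.287])))
E
python3 -m jog '[{"rot":[0,0,0],"travel":[0.04,0.002,0.004],"jaw":1},{"rot":[0,0,0],"travel":[0.017,0,0],"jaw":1},{"rot":[0,0,0],"travel":[0,0,0],"jaw":1},{"rot":[0,0,0],"travel":[0,0,0],"jaw":1}]'
python3 go.py white .185
python3 -m jog '[{"rot":[0,0,0],"travel":[0.01,0,0],"jaw":1},{"rot":[0,0,0],"travel":[0,0,0],"jaw":1}]'
python3 -m jog '[{"rot":[0,0,0],"travel":[0.01,0,0],"jaw":1},{"rot":[0,0,0],"travel":[0,0,0],"jaw":1}]'
python3 go.py white .185
```

```text
[380.1704 204.0706]
time: 4.95
position: [0.584, -0.0264, 0.1992]
tool_rot: [1.392, 1.079, -1.393]
ft_force: [0.5, -0.1, -0.2]
grip_width: 0.004
4.95 [ 0.584  -0.0264  0.1992] grip 0.0038904690213657587 F [ 0.4583 -0.0759 -0.2343] units [ 0.0473  0.0017 -0.0001]
[[-0.0005  0.9684 -0.2496]
 [-0.0001 -0.2496 -0.9684]
 [-1.     -0.0005  0.0002]]
time: 5.15
position: [0.5846, -0.0264, 0.1967]
tool_rot: [1.393, 1.079, -1.392]
ft_force: [0.5, -0.4, 3.1]
grip_width: 0.006
time: 5.35
position: [0.5845, -0.0264, 0.1936]
tool_rot: [1.393, 1.079, -1.392]
ft_force: [1.0, -0.2, 1.7]
grip_width: 0.003
5.35 [ 0.5845 -0.0264  0.1936] grip 0.002945939179409703 F [ 0.9627 -0.2237  1.7147] units [ 0.0287 -0.      0.0003]
[[ 0.0009  0.9684 -0.2494]
 [ 0.     -0.2494 -0.9684]
 [-1.      0.0009 -0.0002]]
```

Contact came at z of about 0.197, as measured. I continue in small steps until the force rises, which marks the end stop.

```bash
python3 -m jog '[{"rot":[0,0,0],"travel":[0.01,0,0],"jaw":1},{"rot":[0,0,0],"travel":[0.01,0,0],"jaw":1},{"rot":[0,0,0],"travel":[0,0,0],"jaw":1}]'
python3 -m jog '[{"rot":[0,0,0],"travel":[0.008,0,0],"jaw":1},{"rot":[0,0,0],"travel":[0,0,0],"jaw":1}]'
python3 go.py white .185
```

```text
time: 5.65
position: [0.5843, -0.0263, 0.1871]
tool_rot: [1.393, 1.079, -1.392]
ft_force: [0.3, -0.3, 2.5]
grip_width: 0.005
time: 5.85
position: [0.5843, -0.0264, 0.1849]
tool_rot: [1.393, 1.079, -1.392]
ft_force: [0.5, -0.3, 2.7]
grip_width: -0.001
5.85 [ 0.5843 -0.0264  0.1849] grip -0.0007945249141786112 F [ 0.5189 -0.3139  2.7359] units [-0.0005  0.0009  0.0003]
[[ 0.0002  0.9684 -0.2495]
 [-0.     -0.2495 -0.9684]
 [-1.      0.0002  0.    ]]
```

```bash
python3 -m jog '[{"rot":[0,0,0],"travel":[0.004,0,0],"jaw":1},{"rot":[0,0,0],"travel":[0,0,0],"jaw":1}]'
python3 -m jog '[{"rot":[0,0,0],"travel":[-0.04,0,0],"jaw":1},{"rot":[0,0,0],"travel":[-0.1,0,0],"jaw":1},{"rot":[0,0,0],"travel":[-0.06,0,0],"jaw":1},{"rot":[0,0,0],"travel":[0,0,0],"jaw":1}]'
python3 go.py blue .175
python3 - <<'E'
from h import *
im=ctrl.get_image('scene')[:,:,::-1]
cv2.imwrite('pics/w3.png',cv2.resize(im[150:250,340:490],None,fx=5,fy=5,interpolation=2))
E
```

```text
time: 6.05
position: [0.5845, -0.0264, 0.1842]
tool_rot: [1.393, 1.079, -1.392]
ft_force: [1.5, -0.4, 5.4]
grip_width: 0.003
time: 6.45
position: [0.5852, -0.0266, 0.2466]
tool_rot: [1.395, 1.077, -1.389]
ft_force: [-0.0, -0.1, -1.2]
grip_width: 0.004
6.45 [ 0.5852 -0.0266  0.2466] grip 0.004402281331054576 F [-0.0319 -0.0954 -1.2424] units [ 0.2389 -0.0039 -0.1444]
[[ 0.0035  0.9683 -0.2496]
 [ 0.0007 -0.2496 -0.9683]
 [-1.      0.0032 -0.0016]]
```

View pics/w3.png

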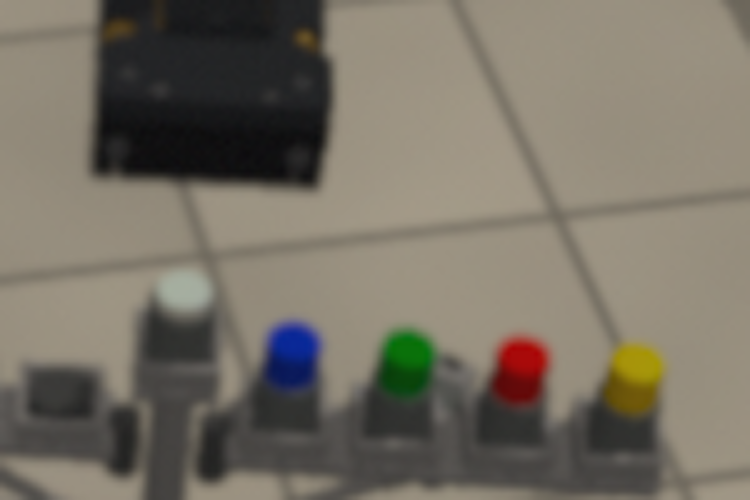

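White's cap is clearly down (top at about (185,290) in the crop) and still seated. Now blue.

```bash
python3 -m jog '[{"rot":[0,0,0],"travel":[0,-0.002,-0.072],"jaw":1},{"rot":[0,0,0],"travel":[0,-0.002,-0.072],"jaw":1},{"rot":[0,0,0],"travel":[0.1,0,0],"jaw":1},{"rot":[0,0,0],"travel":[0.1,0,0],"jaw":1},{"rot":[0,0,0],"travel":[0.03,0,0],"jaw":1},{"rot":[0,0,0],"travel":[0,0,0],"jaw":1},{"rot":[0,0,0],"travel":[0,0,0],"jaw":1}]'
python3 go.py blue .162
```

```text
time: 7.2
position: [0.5941, 0.0155, 0.1755]
tool_rot: [1.393, 1.079, -1.392]
ft_force: [0.7, -0.4, 0.6]
grip_width: 0.005
7.2 [0.5941 0.0155 0.1755] grip 0.00527976577682483 F [ 0.6582 -0.3834  0.6123] units [ 0.0452  0.003  -0.0016]
[[ 0.0006  0.9683 -0.25  ]
 [-0.     -0.25   -0.9683]
 [-1.      0.0005 -0.0001]]
```

```bash
python3 -m jog '[{"rot":[0,0,0],"travel":[0.02,0.003,0],"jaw":1},{"rot":[0,0,0],"travel":[0.018,0,0],"jaw":1},{"rot":[0,0,0],"travel":[0,0,0],"jaw":1}]'
python3 -m jog '[{"rot":[0,0,0],"travel":[0.01,0,0],"jaw":1},{"rot":[0,0,0],"travel":[0.01,0,0],"jaw":1},{"rot":[0,0,0],"travel":[0,0,0],"jaw":1}]'
python3 -m jog '[{"rot":[0,0,0],"travel":[0.01,0,0],"jaw":1},{"rot":[0,0,0],"travel":[0.01,0,0],"jaw":1},{"rot":[0,0,0],"travel":[0,0,0],"jaw":1}]'
python3 go.py blue .149
```

```text
time: 7.5
position: [0.5944, 0.0155, 0.163]
tool_rot: [1.392, 1.08, -1.393]
ft_force: [-0.5, 0.3, -0.1]
grip_width: 0.008
time: 7.8
position: [0.5949, 0.0155, 0.1575]
tool_rot: [1.393, 1.079, -1.392]
ft_force: [-0.7, 0.2, 2.4]
grip_width: 0.007
time: 8.1
position: [0.5948, 0.0155, 0.1511]
tool_rot: [1.393, 1.079, -1.392]
ft_force: [0.1, 0.5, 1.1]
grip_width: 0.004
8.1 [0.5948 0.0155 0.1511] grip 0.004493516097041874 F [0.0925 0.5318 1.0749] units [ 0.0072  0.0008 -0.0008]
[[ 0.0003  0.9684 -0.2495]
 [-0.0001 -0.2495 -0.9684]
 [-1.      0.0004  0.    ]]
```

```bash
python3 -m jog '[{"rot":[0,0,0],"travel":[0.007,0,0],"jaw":1},{"rot":[0,0,0],"travel":[0,0,0],"jaw":1}]'
python3 -m jog '[{"rot":[0,0,0],"travel":[-0.04,0,0],"jaw":1},{"rot":[0,0,0],"travel":[-0.1,0,0],"jaw":1},{"rot":[0,0,0],"travel":[-0.05,0,0],"jaw":1},{"rot":[0,0,0],"travel":[0,0,0],"jaw":1}]'
python3 go.py yellow .175
python3 - <<'E'
from h import *
im=ctrl.get_image('scene')[:,:,::-1]
cv2.imwrite('pics/b3.png',cv2.resize(im[150:250,340:490],None,fx=5,fy=5,interpolation=2))
E
```

```text
time: 8.3
position: [0.5948, 0.0155, 0.1494]
tool_rot: [1.393, 1.079, -1.392]
ft_force: [0.4, 0.2, 3.6]
grip_width: 0.0
time: 8.7
position: [0.5962, 0.0155, 0.209]
tool_rot: [1.396, 1.077, -1.388]
ft_force: [1.1, 0.3, -1.0]
grip_width: 0.003
8.7 [0.5962 0.0155 0.209 ] grip 0.003451049335039574 F [ 1.0697  0.3113 -0.9936] units [ 0.1144 -0.0038 -0.4372]
[[ 0.0047  0.9684 -0.2494]
 [ 0.0011 -0.2495 -0.9684]
 [-1.      0.0043 -0.0022]]
```

View pics/b3.png

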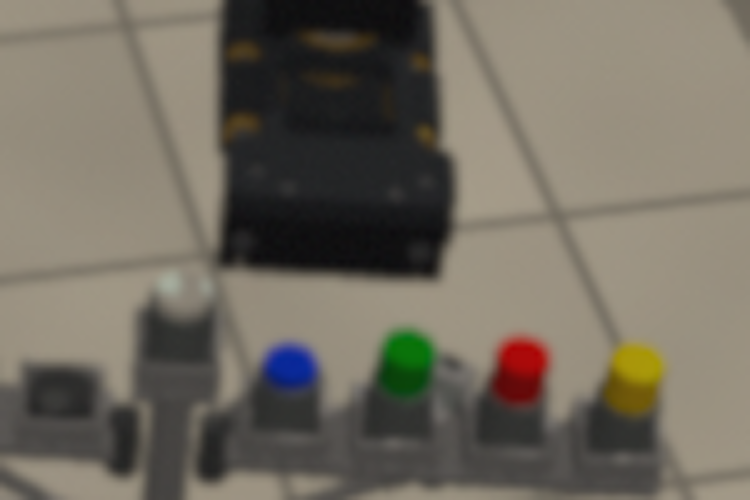

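Blue is down (top at about (291,365)) and the others are unchanged. Now yellow, passing 45 mm above green and red.

```bash
python3 -m jog '[{"rot":[0,0,0],"travel":[0,0,-0.1],"jaw":1},{"rot":[0,0,0],"travel":[0,0,-0.12],"jaw":1},{"rot":[0,0,0],"travel":[0,0,-0.12],"jaw":1},{"rot":[0,0,0],"travel":[0,0,-0.097],"jaw":1},{"rot":[0,0,0],"travel":[0,0,0],"jaw":1},{"rot":[0,0,0],"travel":[0.06,0,0],"jaw":1},{"rot":[0,0,0],"travel":[0.05,0,0],"jaw":1},{"rot":[0,0,0],"travel":[0,0,0],"jaw":1}]'
python3 go.py yellow .162
```

```text
time: 9.55
position: [0.6251, 0.1414, 0.1698]
tool_rot: [1.388, 1.081, -1.399]
ft_force: [0.1, 0.4, -0.9]
grip_width: 0.005
9.55 [0.6251 0.1414 0.1698] grip 0.004857042655699393 F [ 0.108   0.4302 -0.935 ] units [ 0.0259  0.0083 -0.007 ]
[[-0.0058  0.9681 -0.2504]
 [-0.0021 -0.2504 -0.9681]
 [-1.     -0.0051  0.0034]]
```

```bash
python3 -m jog '[{"rot":[0,0,0],"travel":[0,0.007,-0.006],"jaw":1},{"rot":[0,0,0],"travel":[0.01,0,0],"jaw":1},{"rot":[0,0,0],"travel":[0,0,0],"jaw":1},{"rot":[0,0,0],"travel":[0,0,0],"jaw":1}]'
python3 go.py yellow .162
```

```text
time: 9.95
position: [0.6301, 0.1437, 0.1708]
tool_rot: [1.393, 1.079, -1.392]
ft_force: [-0.4, -1.2, 0.7]
grip_width: 0.005
9.95 [0.6301 0.1437 0.1708] grip 0.004588316117387112 F [-0.4254 -1.1875  0.6516] units [ 0.0294 -0.0061  0.0045]
[[ 0.0007  0.9684 -0.2496]
 [ 0.0003 -0.2496 -0.9684]
 [-1.      0.0006 -0.0005]]
```

Earlier motion hadn't settled, so I undo that correction.

```bash
python3 -m jog '[{"rot":[0,0,0],"travel":[0.01,-0.006,0.004],"jaw":1},{"rot":[0,0,0],"travel":[0.014,0,0],"jaw":1},{"rot":[0,0,0],"travel":[0,0,0],"jaw":1},{"rot":[0,0,0],"travel":[0,0,0],"jaw":1}]'
python3 go.py yellow .162
python3 -m jog '[{"rot":[0,0,0],"travel":[0.01,0,0],"jaw":1},{"rot":[0,0,0],"travel":[0.01,0,0],"jaw":1},{"rot":[0,0,0],"travel":[0,0,0],"jaw":1}]'
python3 -m jog '[{"rot":[0,0,0],"travel":[0.01,0,0],"jaw":1},{"rot":[0,0,0],"travel":[0.01,0,0],"jaw":1},{"rot":[0,0,0],"travel":[0,0,0],"jaw":1}]'
python3 go.py yellow .149
```

```text
time: 10.35
position: [0.6277, 0.143, 0.163]
tool_rot: [1.392, 1.079, -1.393]
ft_force: [0.1, 0.6, -0.5]
grip_width: 0.006
10.35 [0.6277 0.143  0.163 ] grip 0.006034278475296205 F [ 0.0514  0.5843 -0.47  ] units [0.0034 0.0012 0.0005]
[[-0.0002  0.9684 -0.2494]
 [ 0.     -0.2494 -0.9684]
 [-1.     -0.0002  0.    ]]
time: 10.65
position: [0.628, 0.1431, 0.1572]
tool_rot: [1.393, 1.079, -1.392]
ft_force: [0.5, 0.7, 2.0]
grip_width: 0.009
time: 10.95
position: [0.6279, 0.1431, 0.1508]
tool_rot: [1.393, 1.079, -1.392]
ft_force: [0.8, -0.5, 2.0]
grip_width: 0.007
10.95 [0.6279 0.1431 0.1508] grip 0.006998581213719454 F [ 0.7771 -0.464   2.0419] units [0.006  0.0004 0.0009]
[[ 0.0003  0.9684 -0.2494]
 [ 0.     -0.2494 -0.9684]
 [-1.      0.0003 -0.0001]]
```

```bash
python3 -m jog '[{"rot":[0,0,0],"travel":[0.006,0,0],"jaw":1},{"rot":[0,0,0],"travel":[0,0,0],"jaw":1}]'
python3 -m jog '[{"rot":[0,0,0],"travel":[-0.04,0,0],"jaw":1},{"rot":[0,0,0],"travel":[-0.1,0,0],"jaw":1},{"rot":[0,0,0],"travel":[-0.05,0,0],"jaw":1},{"rot":[0,0,0],"travel":[0,0,0],"jaw":1},{"rot":[0,0,0],"travel":[0,0,0],"jaw":1}]'
python3 go.py green .175
python3 - <<'E'
from h import *
im=ctrl.get_image('scene')[:,:,::-1]
cv2.imwrite('pics/y3.png',cv2.resize(im[150:250,340:490],None,fx=5,fy=5,interpolation=2))
E
```

```text
time: 11.15
position: [0.628, 0.143, 0.1494]
tool_rot: [1.393, 1.079, -1.392]
ft_force: [-1.3, -0.2, 3.5]
grip_width: 0.011
time: 11.65
position: [0.6276, 0.143, 0.2061]
tool_rot: [1.392, 1.08, -1.393]
ft_force: [0.3, 0.5, -1.2]
grip_width: 0.004
11.65 [0.6276 0.143  0.2061] grip 0.004452203660062706 F [ 0.2926  0.4622 -1.1912] units [0.1036 0.0008 0.2917]
[[-0.0003  0.9684 -0.2494]
 [ 0.0002 -0.2494 -0.9684]
 [-1.     -0.0003 -0.0002]]
```

View pics/y3.png

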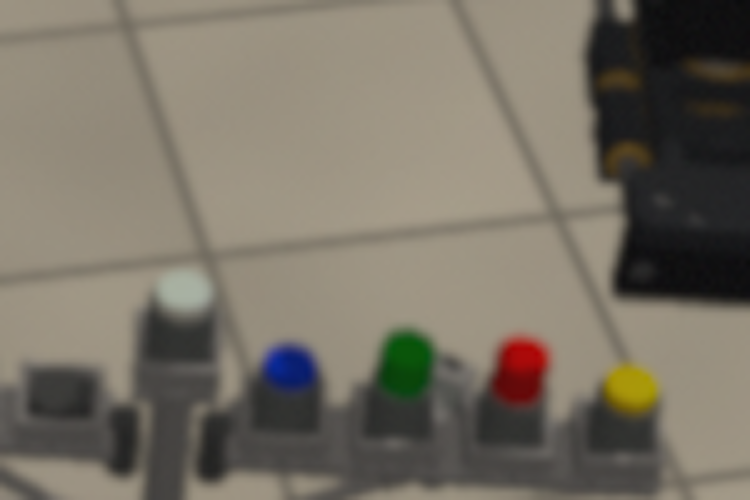

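Yellow is down (top at about (630,387)) and red is still up. Now green.

```bash
python3 -m jog '[{"rot":[0,0,0],"travel":[0,0,0.1],"jaw":1},{"rot":[0,0,0],"travel":[0,0,0.12],"jaw":1},{"rot":[0,0,0],"travel":[0,0,0.072],"jaw":1},{"rot":[0,0,0],"travel":[0,0,0],"jaw":1},{"rot":[0,0,0],"travel":[0.06,0,0],"jaw":1},{"rot":[0,0,0],"travel":[0.05,0,0],"jaw":1},{"rot":[0,0,0],"travel":[0,0,0],"jaw":1},{"rot":[0,0,0],"travel":[0,0,0],"jaw":1}]'
python3 go.py green .162
```

```text
time: 12.5
position: [0.6057, 0.059, 0.1727]
tool_rot: [1.391, 1.08, -1.393]
ft_force: [0.3, -0.6, 0.9]
grip_width: 0.001
12.5 [0.6057 0.059  0.1727] grip 0.0013780743775120413 F [ 0.3398 -0.599   0.9279] units [0.0357 0.0016 0.0022]
[[-0.0013  0.9686 -0.2485]
 [-0.0004 -0.2485 -0.9686]
 [-1.     -0.0011  0.0007]]
```

```bash
python3 -m jog '[{"rot":[0,0,0],"travel":[0.02,0,0.001],"jaw":1},{"rot":[0,0,0],"travel":[0.013,0,0],"jaw":1},{"rot":[0,0,0],"travel":[0,0,0],"jaw":1},{"rot":[0,0,0],"travel":[0,0,0],"jaw":1}]'
python3 go.py green .162
python3 -m jog '[{"rot":[0,0,0],"travel":[0.01,0,0],"jaw":1},{"rot":[0,0,0],"travel":[0.01,0,0],"jaw":1},{"rot":[0,0,0],"travel":[0,0,0],"jaw":1}]'
python3 -m jog '[{"rot":[0,0,0],"travel":[0.01,0,0],"jaw":1},{"rot":[0,0,0],"travel":[0.01,0,0],"jaw":1},{"rot":[0,0,0],"travel":[0,0,0],"jaw":1}]'
python3 go.py green .149
```

```text
time: 12.9
position: [0.6059, 0.0579, 0.1635]
tool_rot: [1.393, 1.079, -1.392]
ft_force: [0.5, 0.4, -0.1]
grip_width: 0.009
12.9 [0.6059 0.0579 0.1635] grip 0.008941360946474197 F [ 0.4937  0.4455 -0.0709] units [ 0.0051 -0.0001 -0.001 ]
[[ 0.0001  0.9684 -0.2495]
 [ 0.0001 -0.2495 -0.9684]
 [-1.      0.0001 -0.0001]]
time: 13.2
position: [0.6063, 0.0579, 0.1576]
tool_rot: [1.393, 1.079, -1.392]
ft_force: [0.6, -1.0, 2.1]
grip_width: 0.002
time: 13.5
position: [0.606, 0.0579, 0.1512]
tool_rot: [1.393, 1.079, -1.392]
ft_force: [1.7, -0.1, 2.4]
grip_width: 0.008
13.5 [0.606  0.0579 0.1512] grip 0.008165150964088931 F [ 1.6753 -0.0651  2.3686] units [ 0.0073 -0.0004 -0.001 ]
[[ 0.0004  0.9684 -0.2495]
 [-0.0001 -0.2495 -0.9684]
 [-1.      0.0004 -0.    ]]
```

```bash
python3 -m jog '[{"rot":[0,0,0],"travel":[0.007,0,0],"jaw":1},{"rot":[0,0,0],"travel":[0,0,0],"jaw":1}]'
python3 -m jog '[{"rot":[0,0,0],"travel":[-0.04,0,0],"jaw":1},{"rot":[0,0,0],"travel":[-0.1,0,0],"jaw":1},{"rot":[0,0,0],"travel":[-0.1,0,0],"jaw":1},{"rot":[0,0,0],"travel":[-0.08,0,0],"jaw":1},{"rot":[0,0,0],"travel":[0,0,0],"jaw":1},{"rot":[0,0,0],"travel":[0,0,0],"jaw":1},{"rot":[0,0,0],"travel":[0,0,0],"jaw":1}]'
python3 - <<'E'
from h import *
im=ctrl.get_image('scene')[:,:,::-1]
cv2.imwrite('pics/g3.png',cv2.resize(im[170:320,260:490],None,fx=3.4,fy=3.4,interpolation=2))
E
```

```text
time: 13.7
position: [0.6062, 0.0579, 0.1494]
tool_rot: [1.393, 1.079, -1.392]
ft_force: [0.6, 0.7, 3.6]
grip_width: 0.008
time: 14.4
position: [0.605, 0.058, 0.2442]
tool_rot: [1.391, 1.081, -1.394]
ft_force: [-0.2, 0.7, -0.9]
grip_width: 0.001
```

View pics/g3.png

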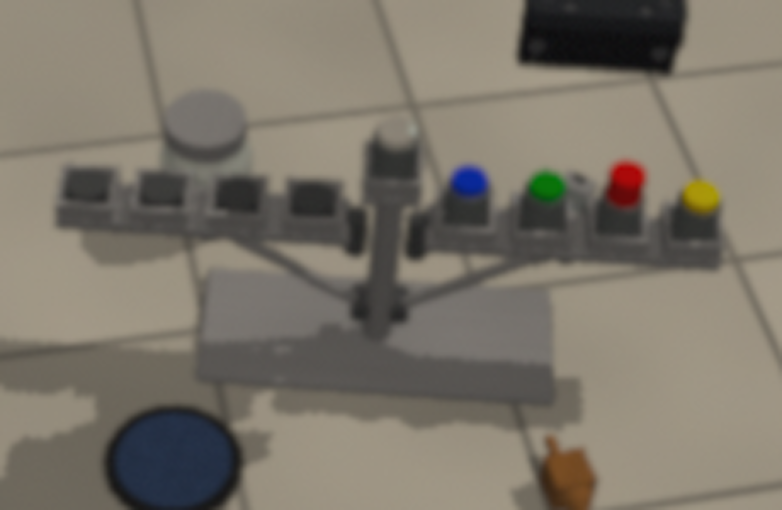

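White, blue, green and yellow are all low and seated. Red stands up at about (627,180), and the jar, coaster and dreidel haven't moved. The arm is clear, so I hand in.

```bash
python3 -c "
from bench import ctrl
print(ctrl.get_state()['qd'].round(3)); print(ctrl.close_job())"
```

```text
[ 0.001  0.004  0.001 -0.    -0.001 -0.004  0.   ]
the job is handed in; nothing more can be done
None
```

I pressed the four caps with the shut fingertips in the order white, blue, yellow, green, and handed the job in at about 14.5 s.

- **Press depth and force:** each press went about 12–13 mm below the raised top. White ended at z 0.184, the other three at about 0.149. The highest vertical force read at the end of a step was about 5.4 N on white and about 3.6 N on each of the others.
- **Last picture:** all four caps are down and seated in their cups, and the red cap is still up. The jar, coaster and dreidel look undisturbed, and the gripper is about 90 mm above the row.
- **Not checked at the end:** the lighter and the chest were outside that last crop. The arm never went near the chest and stayed well above the lighter.
- **Disagreements:** the two views differed by up to about 4 mm in x for the coloured caps when cast at the stated height. Triangulated, their tops came out about 3 mm low. First contact still came within about 1 mm of the stated heights. I also made one sideways correction over yellow before the arm had settled, and undid it before touching the cap.

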